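Fit the carousel's turning sleeve and hold the hand stamp at the front

TASK

The little stamp carousel on the table has lost its turning handle: pick up the square wooden sleeve that stands beside it and push it down over the carousel's square spindle, keeping it gripped until it is fully home. Then turn the carousel by this sleeve alone, without pushing on the tray or the things on it, until the small turned hand stamp stands at the front, in line with the pointer on the carousel's foot. Finish while still gripping the seated sleeve, holding the carousel still there, and leave the mug, the wax seal and the large block stamp where they are.

Things in the scene. Friction and masses are not known exactly. Their poses are not given: they have to be found in the camera images.
- sleeve: Dark wooden square tube, 40 x 40 mm outside, 100 mm long, walls 6.75 mm, open square bore of 26.5 mm right through, about 0.08 kg. It stands upright and loose on the table. Origin: centre of its lower end; z up along the bore, x and y square to its flat outer sides. All four ways round fit the spindle.
- spindle_seat (a point): On the carousel's axis, on top of the tray's low boss (30 mm above the table), where the sleeve's lower end rests when home. From here a steel square spindle, 24 x 24 mm, rises 60 mm; its last 14 mm taper to 14 x 14 mm. z up; x and y square to the spindle's flats; turns with the tray. The seated sleeve has up to about 0.11 rad of rotary play each way.
- tray: Round wooden tray of the carousel, 200 mm across, rim 30 mm above the table. Origin on the axis, 14 mm above the table; z up; -x points at the hand stamp. Turns either way about z, slight friction (0.03 N m), stays where left. Starts 0.7 to 2.5 rad anticlockwise (from above) of its goal. Also carries, fixed, a square block stamp (48 mm high), a thread spool and a round lidded pot.
- stamp_place (a point): Centre of the underside of the hand stamp, fixed on the tray 68 mm from the axis: the turned wooden stamp with a narrow waist and a squarish head, 26 mm across, 54 mm high, the tallest thing on the tray (top 82 mm above the table).
- front_place (a point): Point fixed to the carousel's foot, 28 mm above the table, 68 mm from the axis towards the pointer: where stamp_place must come. The foot does not move; the pointer is a wooden tongue reaching 150 mm from the axis, past the tray's edge, roughly towards the robot, with an upright brass pin 31 mm high on it, 128 mm from the axis.
- tulip_mug: Bystander: pale stoneware mug, 98 x 103 x 73 mm, origin at the centre of its underside.
- table_seal: Bystander: slim brown wooden wax seal standing upright, 23 mm across, 108 mm high, origin at the centre of its underside.
- big_stamp: Bystander: large low wooden block stamp, 46 x 52 x 28 mm, origin at the centre of its underside.

How it is judged:
By the outcome, as a careful person would: the job done as asked, in the order asked, and still so for the second after the job is handed in, while the arm keeps its last pose, push and grip.
It also fails if it takes over 48 s, if anything falls off the work surface, if the arm or the gripper's body presses on something with over 40 N, if the wrist force passes 120 N, or if a joint passes its speed limit or range.

ROBOT

A 7-joint arm with a two-finger parallel gripper is mounted at the origin on a cart in front of the work surface, level with it; the furniture and walls round the work are solid. World frame = base frame: x ahead of the robot, y to its left, z up, the work surface at z = 0. Lengths are in m, angles in rad, forces in N, time in s.
With the tool pointing down it reaches from about 0.35 to 0.9 m from the base axis. Payload 19.9 kg.
Tool frame: the origin (TCP) lies at the very end of the fingers, on their centre line; the grasp point (between the pads) lies env.pinch_z behind it (env.pinch_z is the distance from the TCP to the grasp point, in m); z points along the fingers, y is the line along which they close (so a half turn about z gives the same grasp; the last joint's range is limited). The gripper opens to 85 mm and grips with 20 to 120 N. Pads are 22 mm wide; open, the fingers measure 114 mm over their backs; the gripper's body (76 mm by 85 mm) begins 54 mm behind the grasp point. The pads swing forward as they close: fully open they stand 13 mm farther back than shut.
Start: joints at [-1.276, 0.417, -0.01, 1.614, 0.005, 1.111, -0.053], TCP at [0.207, 0.59, 0.196] pointing down, gripper open.
Joint ranges: [-2.81, 2.81], [-0.39, 2.02], [-1.27, 1.25], [0.06, 2.57], [-1.19, 4.33], [0.19, 2], [-2.82, 2.82]. Speed limits (rad/s): [1.89, 1.89, 2.39, 2.39, 3.01, 3.01, 3.01].

INTERFACE

Orientations are given as a 3x3 rotation matrix whose columns are the frame's x, y, z axes.
In Python, from rig import env, viewer gives the robot as it stands.
- The arm moves only by the tool arm_command, never from a script. Its argument "series" is a list of rows, each an object with "linear": the shift along the tool's x, y, z each as a share of 0.1 m, from -1 to 1, a list of three; "rotation": the turn, a rotation vector about the tool's x, y, z each as a share of 360 degrees, from -1 to 1, a list of three; "hand": the closure, from 0 (fully open) to 1 (shut). In form: [{"linear": [x, y, z], "rotation": [wx, wy, wz], "hand": hand}, ...]. A call has 1 to 12 rows; each row is the pose to reach, as a shift and turn from the pose commanded when the call began, along the tool's axes at that moment, turning the shorter way round; what a row does not reach only later rows make up. A row lasts 1/8 s, in which the tool goes at most 62.5 mm and 10.7 degrees, less where a joint would pass 70% of its speed; a pose out of reach is approached as far as the arm can. A call with a number of a shift or a turn outside -1 to 1 is refused whole. A call with a gripper value outside its range is refused whole. The fingers move at their own pace and stop on an object; the grip force is fixed at half the most. Time passes only in rows, so rows that repeat a pose let the fingers close. It gives the time, the measured TCP pose, the force, the opening and the grip force at its end, in the units of the state.
- env.get_state(): the state, without advancing time (a new reading comes with each control period).
- viewer.read_camera(name): name is "scene" or "top" or "wrist"; returns the picture (384x512x3 uint8, red, green, blue); there is no depth.
- viewer.camera_params(name): a dict with "fx", "fy", "cx", "cy" (pixels), "camera_from_world" (4x4, takes a point from world to camera coordinates). Camera axes: x right, y down, z forward; pixel columns grow to the right and rows downward; lengths in m; the calibration is good to about 2 mm. A picture is of the moment at which its call begins: read the wrist's pose just before it. camera_params takes no time and is no camera call; for the wrist camera it gives the pose at the moment of the call.
- env.finish_job(): hands the job in; it is judged then, once.
The state is a dict: "time": time; "joints": joint angles; "joint_velocities": joint speeds; "joint_torque": joint torques, N m; "ee_pos": TCP position; "tool_rot": TCP orientation; "wrist_force": force on the tool from outside, world axes, zero at the start; "moment": the same for the moment, N m; "opening": finger opening in m; "gripper_force": force on a finger pad.
Only numpy, scipy, OpenCV 4.12 (cv2) and the standard library are available. Lean on these libraries where they do the work, as an engineer would, in place of code of your own. Each camera call takes 0.05 s, during which the arm holds its last target. There are 200 camera calls.

## Working session

There is one attempt and no reset: what is moved stays moved. The work goes in short steps, Python scripts to look and compute and a tool call to move; the robot and the scene stay as the last step left them, time stands still between calls to the robot, and variables do not carry over. Pictures are saved under pics/ and viewed, at most 10 in all, crops included, and the job is handed in when it is done.

Besides the shell and the picture viewer there is one more tool, called after "Request:" by a JSON object that holds its "method" and its "body". arm_command: Moves the arm, as the interface text tells. Shift numbers are shares of 0.1 m and turn numbers shares of 360 degrees, none past 1 either way. Its arguments: {"type":"object","properties":{"series":{"type":"array"}},"required":["series"]}

```bash
mkdir -p pics; python3 - <<'E'
from rig import env, viewer
import cv2,numpy as np
for n in ("scene","top"):
    im=viewer.read_camera(n); cv2.imwrite(f"pics/{n}0.png",im[:,:,::-1])
    p=viewer.camera_params(n); print(n,p['fx'],p['cx'],p['cy'],np.round(p['camera_from_world'],3).tolist())
s=env.get_state(); print(env.pinch_z,s['ee_pos'],s['tool_rot'],s['opening'],s['time'])
E
```

```text
scene 486.01980000071455 256.0166563373327 190.30601624373148 [[0.72, -0.694, 0.01, -0.492], [-0.448, -0.475, -0.757, 0.219], [0.53, 0.54, -0.654, 1.096], [0.0, 0.0, 0.0, 1.0]]
top 454.3973056912343 252.18970298893936 193.60206565535188 [[0.019, -1.0, 0.018, -0.147], [-0.998, -0.02, -0.061, 0.56], [0.062, -0.017, -0.998, 1.022], [0.0, 0.0, 0.0, 1.0]]
0.0187 [0.20645385 0.58954796 0.19583175] [[-9.43828573e-01  3.30435404e-01 -2.63254257e-04]
 [ 3.30435490e-01  9.43827954e-01 -1.08669804e-03]
 [-1.10616778e-04 -1.11264521e-03 -9.99999375e-01]] 0.08518642506056978 0.1
```

View pics/scene0.png

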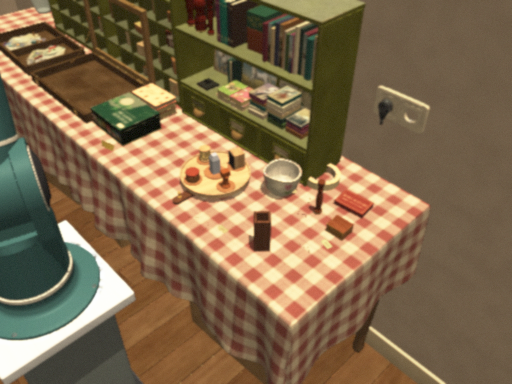

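View pics/top0.png

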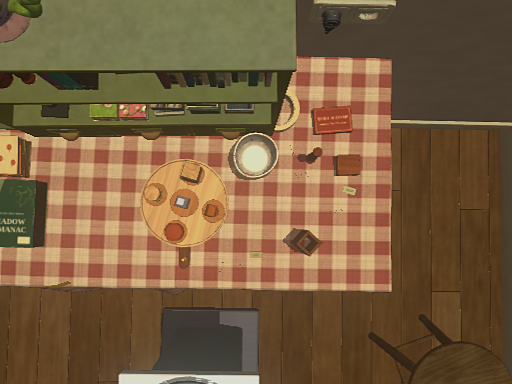

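The scene view shows the carousel at about (214,175), the sleeve at (262,231), and the mug, seal and block to its right. In the top view the spindle is at (182,202), the hand stamp at (212,210), the pointer pin at (184,258) and the sleeve at (302,241).

```bash
cat > h.py <<'E'
import numpy as np
def ray(p,u,v,z):
    M=np.array(p['camera_from_world']);R,t=M[:3,:3],M[:3,3]
    c=-R.T@t; d=R.T@np.array([(u-p['cx'])/p['fx'],(v-p['cy'])/p['fy'],1]); return c+d*(z-c[2])/d[2]
def proj(p,X):
    M=np.array(p['camera_from_world']);q=M[:3,:3]@np.array(X)+M[:3,3]; return np.array([p['fx']*q[0]/q[2]+p['cx'],p['fy']*q[1]/q[2]+p['cy']])
E
python3 - <<'E'
import cv2,numpy as np
from h import *; from rig import viewer
im=cv2.imread("pics/top0.png")
a=cv2.resize(im[155:275,130:235],None,fx=5,fy=5,interpolation=cv2.INTER_CUBIC)[:, :]
b=cv2.resize(im[225:260,280:325],None,fx=6,fy=6,interpolation=cv2.INTER_CUBIC)
o=np.zeros((600,525+270,3),np.uint8);o[:,:525]=a;o[:210,525:]=b;cv2.imwrite("pics/c1.png",o)
p=viewer.camera_params("top")
for n,u,v,z in (("spindle",182,202,.09),("pin",184,258,.031),("stamp",213,210,.082),("sleeve",309,241,.1)): print(n,ray(p,u,v,z).round(3))
E
```

```text
spindle [0.538 0.014 0.09 ]
pin [0.415 0.014 0.031]
stamp [ 0.522 -0.052  0.082]
sleeve [ 0.461 -0.256  0.1  ]
```

View pics/c1.png

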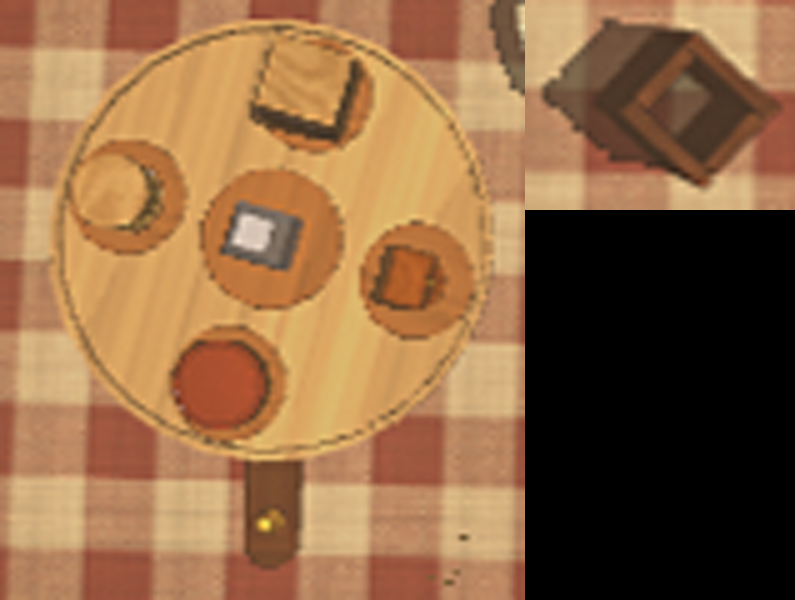

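```bash
python3 - <<'E'
from h import *; from rig import viewer,env
p=viewer.camera_params("top")
f=lambda x,y,z:ray(p,130+x/5,155+y/5,z)[:2]
g=lambda x,y:ray(p,280+(x-525)/6,225+y/6,.1)[:2]
c=[g(*q) for q in ((627,110),(697,33),(780,108),(705,187))]
print("sleeve",np.mean(c,0).round(4),[ (np.degrees(np.arctan2(*(c[(i+1)%4]-c[i])[::-1]))%90).round(1) for i in range(4)],[np.linalg.norm(c[(i+1)%4]-c[i]).round(4) for i in range(4)])
c=[f(*q,.09) for q in ((232,210),(276,216),(272,250),(228,246))]
print("tip",np.mean(c,0).round(4),[ (np.degrees(np.arctan2(*(c[(i+1)%4]-c[i])[::-1]))%90).round(1) for i in range(4)],[np.linalg.norm(c[(i+1)%4]-c[i]).round(4) for i in range(4)])
b=f(272,238,.03);t=f(271,240,.03);s=f(417,280,.028);pin=f(265,523,.031);tip=f(270,568,.01)
print("boss",b,"tray",t,"stamp",s,"pin",pin,tip)
A=(b+t)/2
an=lambda q:np.arctan2(*(q-A)[::-1])
print(np.linalg.norm(s-A),np.linalg.norm(pin-A),np.linalg.norm(tip-A),np.degrees([an(s),an(pin),an(tip)]))
for x,y in ((308,95),(128,196),(228,383)): q=f(x,y,.028);print(np.linalg.norm(q-A),np.degrees(an(q)))
E
```

```text
sleeve [ 0.4559 -0.2571] [np.float64(48.4), np.float64(48.9), np.float64(47.0), np.float64(46.4)] [np.float64(0.0365), np.float64(0.039), np.float64(0.0382), np.float64(0.0382)]
tip [0.5397 0.0173] [np.float64(83.3), np.float64(84.9), np.float64(85.9), np.float64(85.3)] [np.float64(0.0188), np.float64(0.0145), np.float64(0.0187), np.float64(0.0154)]
boss [0.53900386 0.01668139] tray [0.53809272 0.01710626] stamp [ 0.52135483 -0.04894328] pin [0.41140721 0.01614127] [0.38928958 0.01605659]
0.06804513740962737 0.12714330589017295 0.1492610643228831 [-104.63600045 -179.66086658 -179.67861512]
0.06733925319417854 -12.387894142380414
0.0679864926019428 74.41252232143093
0.06756954156265024 164.55658986595853
```

Every check fits: the radii come out at 68, 127 and 149 mm, and the sleeve sides at about 38 mm. The stamp is at -104.6° and the pointer at -179.7°, so the tray must turn about 75° clockwise. I'm moving over to the sleeve.

Request:
{"method": "arm_command", "body": {"series": [{"linear": [-0.5,-0.5,0],"rotation": [0,0,0],"hand": 0},{"linear": [-0.9,-0.9,0],"rotation": [0,0,0],"hand": 0},{"linear": [-1,-1,0],"rotation": [0,0,0],"hand": 0}]}}

```text
time: 0.48
ee_pos: [0.2698, 0.4592, 0.1964]
tool_rot: [[-0.943, 0.334, 0.0], [0.334, 0.943, -0.001], [-0.001, -0.001, -1.0]]
wrist_force: [-0.1, -0.0, 0.2]
opening: 0.0853
gripper_force: 0.0
```

Request:
{"method": "arm_command", "body": {"series": [{"linear": [-0.4,-0.4,0],"rotation": [0,0,0],"hand": 0},{"linear": [-0.8,-0.8,0],"rotation": [0,0,0],"hand": 0},{"linear": [-1,-1,0],"rotation": [0,0,0],"hand": 0}]}}

```text
time: 0.85
ee_pos: [0.3301, 0.3329, 0.1964]
tool_rot: [[-0.943, 0.332, -0.0], [0.332, 0.943, -0.0], [-0.0, -0.0, -1.0]]
wrist_force: [0.5, 0.9, -0.6]
opening: 0.0851
gripper_force: 0.0
```

Request:
{"method": "arm_command", "body": {"series": [{"linear": [-0.4,-0.4,0],"rotation": [0,0,0],"hand": 0},{"linear": [-0.8,-0.8,0],"rotation": [0,0,0],"hand": 0},{"linear": [-1,-1,0],"rotation": [0,0,0],"hand": 0}]}}

```text
time: 1.23
ee_pos: [0.3914, 0.2055, 0.1965]
tool_rot: [[-0.943, 0.332, 0.0], [0.332, 0.943, -0.0], [-0.0, -0.0, -1.0]]
wrist_force: [-0.6, 0.6, -0.6]
opening: 0.0854
gripper_force: 0.0
```

Request:
{"method": "arm_command", "body": {"series": [{"linear": [-0.4,-0.4,0],"rotation": [0,0,0],"hand": 0},{"linear": [-0.8,-0.8,0],"rotation": [0,0,0],"hand": 0},{"linear": [-1,-1,0],"rotation": [0,0,0],"hand": 0}]}}

```text
time: 1.6
ee_pos: [0.4528, 0.078, 0.1965]
tool_rot: [[-0.943, 0.332, 0.0], [0.332, 0.943, -0.0], [-0.0, -0.0, -1.0]]
wrist_force: [-0.3, 0.8, -0.0]
opening: 0.0857
gripper_force: 0.0
```

Request:
{"method": "arm_command", "body": {"series": [{"linear": [-0.2,-0.5,0],"rotation": [0,0,0],"hand": 0},{"linear": [-0.38,-1,0],"rotation": [0,0,0],"hand": 0}]}}

```text
time: 1.85
ee_pos: [0.4549, -0.0279, 0.1964]
tool_rot: [[-0.944, 0.329, 0.0], [0.329, 0.944, -0.0], [-0.0, -0.0, -1.0]]
wrist_force: [0.4, 0.5, 0.4]
opening: 0.0853
gripper_force: 0.0
```

Request:
{"method": "arm_command", "body": {"series": [{"linear": [-0.2,-0.5,0],"rotation": [0,0,0],"hand": 0},{"linear": [-0.38,-1,0],"rotation": [0,0,0],"hand": 0}]}}

```text
time: 2.1
ee_pos: [0.4578, -0.135, 0.1965]
tool_rot: [[-0.944, 0.329, 0.0], [0.329, 0.944, -0.0], [-0.0, -0.0, -1.0]]
wrist_force: [0.5, 0.5, 0.7]
opening: 0.0851
gripper_force: 0.0
```

Request:
{"method": "arm_command", "body": {"series": [{"linear": [-0.2,-0.5,0],"rotation": [0,0,0.03],"hand": 0},{"linear": [-0.38,-1,0],"rotation": [0,0,0.06],"hand": 0},{"linear": [-0.38,-1,0],"rotation": [0,0,0.085],"hand": 0},{"linear": [-0.38,-1,0],"rotation": [0,0,0.11],"hand": 0},{"linear": [-0.38,-1,0],"rotation": [0,0,0.14],"hand": 0},{"linear": [-0.38,-1,0],"rotation": [0,0,0.165],"hand": 0},{"linear": [-0.38,-1,0],"rotation": [0,0,0.195],"hand": 0},{"linear": [-0.38,-1,0],"rotation": [0,0,0.22],"hand": 0},{"linear": [-0.38,-1,0],"rotation": [0,0,0.25],"hand": 0},{"linear": [-0.38,-1,0],"rotation": [0,0,0.28],"hand": 0},{"linear": [-0.38,-1,0],"rotation": [0,0,0.314],"hand": 0},{"linear": [-0.38,-1,0],"rotation": [0,0,0.314],"hand": 0}]}}

```text
time: 3.6
ee_pos: [0.4607, -0.2402, 0.1962]
tool_rot: [[0.673, 0.74, -0.001], [0.74, -0.673, -0.001], [-0.001, -0.0, -1.0]]
wrist_force: [0.1, 0.8, 0.6]
opening: 0.0854
gripper_force: 0.0
```

```bash
python3 - <<'E'
from rig import env, viewer
import cv2
from h import *
s=env.get_state(); p=viewer.camera_params("wrist"); im=viewer.read_camera("wrist"); cv2.imwrite("pics/w1.png",im[:,:,::-1])
np.save("w1.npy",p['camera_from_world'])
print(s['joints'],s['ee_pos'],s['tool_rot'][:,1], p['fx'],proj(p,[.4559,-.2571,.1]))
E
```

```text
[-0.39051546  0.35522822  0.99920771  1.89788782 -0.33894215  1.07083409
  0.00813588] [ 0.4607097  -0.24021793  0.19624939] [ 7.39601900e-01 -6.73044597e-01 -2.27561105e-05] 282.31388078534934 [268.13653362 193.2892836 ]
```

View pics/w1.png

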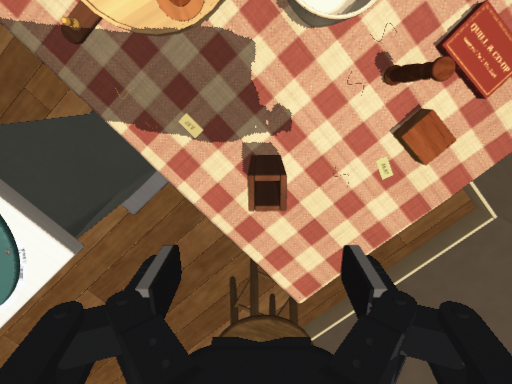

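The wrist view shows the sleeve's top face centred at about (267,194), against a prediction of (268,193). Its sides are square to the image, so I'll descend and grip.

Request:
{"method": "arm_command", "body": {"series": [{"linear": [-0.157,0.078,0],"rotation": [0,0,0],"hand": 0},{"linear": [-0.157,0.078,0.4],"rotation": [0,0,0],"hand": 0},{"linear": [-0.157,0.078,0.8],"rotation": [0,0,0],"hand": 0},{"linear": [-0.157,0.078,1],"rotation": [0,0,0],"hand": 0},{"linear": [-0.157,0.078,1],"rotation": [0,0,0],"hand": 0}]}}

```text
time: 4.28
ee_pos: [0.4551, -0.2575, 0.096]
tool_rot: [[0.672, 0.74, -0.002], [0.74, -0.672, 0.0], [-0.001, -0.001, -1.0]]
wrist_force: [0.4, 0.8, 0.6]
opening: 0.0855
gripper_force: 0.0
```

Request:
{"method": "arm_command", "body": {"series": [{"linear": [0,0,0.2],"rotation": [0,0,0],"hand": 0},{"linear": [0,0,0.36],"rotation": [0,0,0],"hand": 0},{"linear": [0,0,0.36],"rotation": [0,0,0],"hand": 0.3},{"linear": [0,0,0.36],"rotation": [0,0,0],"hand": 0.6},{"linear": [0,0,0.36],"rotation": [0,0,0],"hand": 1},{"linear": [0,0,0.36],"rotation": [0,0,0],"hand": 1},{"linear": [0,0,0.36],"rotation": [0,0,0],"hand": 1},{"linear": [0,0,0.36],"rotation": [0,0,0],"hand": 1}]}}

```text
time: 5.28
ee_pos: [0.456, -0.2578, 0.0614]
tool_rot: [[0.673, 0.739, 0.001], [0.739, -0.673, -0.0], [0.001, 0.001, -1.0]]
wrist_force: [-2.5, 1.4, 11.0]
opening: 0.0371
gripper_force: 58.8
```

Gripped at 59 N. Now I'll lift, carry it towards the carousel and take a closer look at the spindle.

Request:
{"method": "arm_command", "body": {"series": [{"linear": [0,0,-0.3],"rotation": [0,0,0],"hand": 1},{"linear": [0,0,-0.7],"rotation": [0,0,0],"hand": 1},{"linear": [0,0,-1],"rotation": [0,0,0],"hand": 1}]}}

```text
time: 5.65
ee_pos: [0.4557, -0.2577, 0.1623]
tool_rot: [[0.674, 0.739, 0.001], [0.739, -0.674, -0.0], [0.001, 0.001, -1.0]]
wrist_force: [1.0, -0.2, -1.2]
opening: 0.0371
gripper_force: 60.1
```

Request:
{"method": "arm_command", "body": {"series": [{"linear": [0.3,-0.08,-0.1],"rotation": [0,0,0],"hand": 1},{"linear": [0.7,-0.17,-0.15],"rotation": [0,0,0],"hand": 1},{"linear": [1,-0.25,-0.15],"rotation": [0,0,0],"hand": 1}]}}

```text
time: 6.02
ee_pos: [0.5054, -0.1653, 0.1762]
tool_rot: [[0.673, 0.74, 0.001], [0.74, -0.673, 0.0], [0.001, 0.001, -1.0]]
wrist_force: [0.9, 0.3, 0.3]
opening: 0.0372
gripper_force: 60.1
```

Request:
{"method": "arm_command", "body": {"series": [{"linear": [0.3,-0.08,0],"rotation": [0,0,-0.025],"hand": 1},{"linear": [0.6,-0.15,0],"rotation": [0,0,-0.05],"hand": 1},{"linear": [0.73,-0.19,0],"rotation": [0,0,-0.075],"hand": 1},{"linear": [0.73,-0.19,0],"rotation": [0,0,-0.104],"hand": 1},{"linear": [0.73,-0.19,0],"rotation": [0,0,-0.104],"hand": 1},{"linear": [0.73,-0.19,0],"rotation": [0,0,-0.104],"hand": 1}]}}

```text
time: 6.78
ee_pos: [0.5395, -0.1003, 0.1756]
tool_rot: [[0.09, 0.996, 0.0], [0.996, -0.09, 0.0], [0.0, 0.0, -1.0]]
wrist_force: [0.4, -0.6, -0.6]
opening: 0.0369
gripper_force: 60.1
```

```bash
python3 - <<'E'
from rig import env, viewer
import cv2
from h import *
s=env.get_state(); p=viewer.camera_params("wrist"); im=viewer.read_camera("wrist"); np.save("w2.npy",p['camera_from_world'])
cv2.imwrite("pics/w2raw.png",im[:,:,::-1]); print(p['cx'],p['cy'],p['fx'])
c=proj(p,[.5397,.0172,.08]).astype(int);print(c)
x0=max(0,min(c[0]-60,392));y0=max(0,min(c[1]-45,294));print(x0,y0)
o=np.zeros((600,800,3),np.uint8)
o[:]=cv2.resize(im[y0:y0+90,x0:x0+120],(800,600),interpolation=cv2.INTER_CUBIC)
o[420:,:240]=cv2.resize(im,(240,180))
cv2.imwrite("pics/w2.png",o[:,:,::-1])
print(s['joints'],s['ee_pos'],s['tool_rot'][:,1])
E
```

```text
260.72829977711297 189.30824979651547 282.31388078534934
[249  51]
189 6
[-0.497546    0.38721411  0.7856426   1.84780651 -0.31588849  1.03531007
  0.32458273] [ 0.53946057 -0.1002907   0.17564869] [ 9.95930052e-01 -9.01289116e-02  3.31907497e-04]
```

View pics/w2.png

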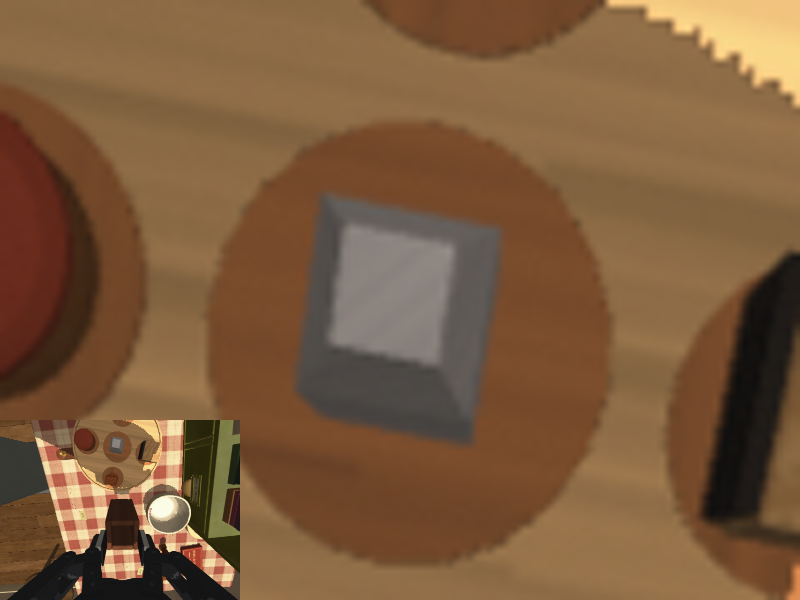

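The crop shows the spindle tip centred at about (391,293), tilted roughly 9°. The boss centre is near (409,343).

```bash
python3 - <<'E'
from rig import viewer
from h import *
p=dict(viewer.camera_params("wrist")); p['camera_from_world']=np.load("w2.npy")
f=lambda x,y,z:ray(p,189+x*.15-.4,6+y*.15-.4,z)[:2]
for z,q4 in ((.09,((344,224),(454,242),(437,363),(330,345))),(.076,((321,194),(500,230)))):
    c=[f(*q,z) for q in q4];n=len(c)
    print(np.mean(c,0).round(4),[((np.degrees(np.arctan2(*(c[(i+1)%n]-c[i])[::-1])))%90).round(1) for i in range(n)],[np.linalg.norm(c[(i+1)%n]-c[i]).round(4) for i in range(n)])
print(f(409,343,.03))
# where is the held sleeve: project expected top centre/bottom
E
```

```text
[0.5384 0.0172] [np.float64(76.4), np.float64(75.6), np.float64(76.0), np.float64(76.1)] [np.float64(0.0139), np.float64(0.0141), np.float64(0.0138), np.float64(0.014)]
[0.5416 0.0286] [np.float64(74.6), np.float64(74.6)] [np.float64(0.0239), np.float64(0.0239)]
[0.53860046 0.01811393]
```

Request:
{"method": "arm_command", "body": {"series": [{"linear": [0.4,-0.05,0],"rotation": [0,0,0.01],"hand": 1},{"linear": [0.8,-0.116,0],"rotation": [0,0,0.025],"hand": 1},{"linear": [1,-0.116,0],"rotation": [0,0,0.025],"hand": 1},{"linear": [1,-0.116,0],"rotation": [0,0,0.025],"hand": 1}]}}

```text
time: 7.32
ee_pos: [0.5365, 0.0021, 0.1753]
tool_rot: [[0.24, 0.971, -0.0], [0.971, -0.24, -0.0], [-0.0, -0.0, -1.0]]
wrist_force: [0.1, -0.7, -0.8]
opening: 0.037
gripper_force: 60.2
```

Request:
{"method": "arm_command", "body": {"series": [{"linear": [0.154,-0.018,0],"rotation": [0,0,0],"hand": 1},{"linear": [0.154,-0.018,0],"rotation": [0,0,0],"hand": 1},{"linear": [0.154,-0.018,0.12],"rotation": [0,0,0],"hand": 1},{"linear": [0.154,-0.018,0.24],"rotation": [0,0,0],"hand": 1},{"linear": [0.154,-0.018,0.31],"rotation": [0,0,0],"hand": 1},{"linear": [0.154,-0.018,0.36],"rotation": [0,0,0],"hand": 1},{"linear": [0.154,-0.018,0.4],"rotation": [0,0,0],"hand": 1},{"linear": [0.154,-0.018,0.44],"rotation": [0,0,0],"hand": 1}]}}

```text
time: 8.32
ee_pos: [0.5387, 0.0159, 0.1314]
tool_rot: [[0.24, 0.971, 0.001], [0.971, -0.24, -0.0], [0.0, 0.001, -1.0]]
wrist_force: [1.1, 0.2, -1.3]
opening: 0.0368
gripper_force: 60.4
```

Request:
{"method": "arm_command", "body": {"series": [{"linear": [0,0,0.08],"rotation": [0,0,0],"hand": 1},{"linear": [0,0,0.16],"rotation": [0,0,0],"hand": 1},{"linear": [0,0,0.24],"rotation": [0,0,0],"hand": 1},{"linear": [0,0,0.32],"rotation": [0,0,0],"hand": 1},{"linear": [0,0,0.36],"rotation": [0,0,0],"hand": 1},{"linear": [0,0,0.38],"rotation": [0,0,0],"hand": 1}]}}

```text
time: 9.07
ee_pos: [0.5385, 0.0159, 0.0933]
tool_rot: [[0.24, 0.971, 0.0], [0.971, -0.24, -0.0], [-0.0, 0.0, -1.0]]
wrist_force: [3.0, -0.9, 0.1]
opening: 0.0369
gripper_force: 60.6
```

Request:
{"method": "arm_command", "body": {"series": [{"linear": [0,0,0.01],"rotation": [0,0,0],"hand": 1},{"linear": [0,0,0.02],"rotation": [0,0,0],"hand": 1},{"linear": [0,0,0.03],"rotation": [0,0,0],"hand": 1}]}}

```text
time: 9.45
ee_pos: [0.5389, 0.0161, 0.0912]
tool_rot: [[0.24, 0.971, 0.001], [0.971, -0.24, 0.0], [0.001, 0.001, -1.0]]
wrist_force: [-3.6, 1.1, 25.9]
opening: 0.0368
gripper_force: 64.2
```

Contact came at the expected seated height, with 26 N, so the sleeve is home. I'll ease the press slightly and turn clockwise.

Request:
{"method": "arm_command", "body": {"series": [{"linear": [0.01,0,-0.005],"rotation": [0,0,0.01],"hand": 1},{"linear": [0.01,0,-0.005],"rotation": [0,0,0.03],"hand": 1},{"linear": [0.01,0,-0.005],"rotation": [0,0,0.05],"hand": 1},{"linear": [0.01,0,-0.005],"rotation": [0,0,0.07],"hand": 1},{"linear": [0.01,0,-0.005],"rotation": [0,0,0.09],"hand": 1},{"linear": [0.01,0,-0.005],"rotation": [0,0,0.11],"hand": 1},{"linear": [0.01,0,-0.005],"rotation": [0,0,0.13],"hand": 1},{"linear": [0.01,0,-0.005],"rotation": [0,0,0.15],"hand": 1},{"linear": [0.01,0,-0.005],"rotation": [0,0,0.17],"hand": 1},{"linear": [0.01,0,-0.005],"rotation": [0,0,0.185],"hand": 1},{"linear": [0.01,0,-0.005],"rotation": [0,0,0.195],"hand": 1},{"linear": [0.01,0,-0.005],"rotation": [0,0,0.2],"hand": 1}]}}

```text
time: 10.95
ee_pos: [0.5384, 0.0173, 0.0913]
tool_rot: [[0.998, 0.07, -0.001], [0.07, -0.998, 0.001], [-0.001, -0.001, -1.0]]
wrist_force: [-3.6, 1.5, 13.6]
opening: 0.0365
gripper_force: 62.7
```

```bash
python3 - <<'E'
from rig import env, viewer
import cv2
from h import *
s=env.get_state(); p=viewer.camera_params("wrist"); im=viewer.read_camera("wrist"); np.save("w3.npy",p['camera_from_world'])
sc=viewer.read_camera("scene")
print(s['joints'],s['ee_pos'],s['tool_rot'][:,1],s['moment'],s['wrist_force'])
print(proj(p,[.5385-.128,.0165,.031]))
ps=viewer.camera_params("scene")
o=np.zeros((600,800,3),np.uint8)
o[:360,:480]=cv2.resize(im,(480,360))
o[:,480:]=cv2.resize(sc[125:215,190:238],(320,600),interpolation=cv2.INTER_CUBIC)
cv2.imwrite("pics/w3raw.png",im[:,:,::-1]);cv2.imwrite("pics/w3.png",o[:,:,::-1])
E
```

```text
[-0.86220222  0.62288282  1.0314807   1.94529882 -0.65946274  0.95797985
 -1.00706582] [0.53841326 0.01728431 0.09129506] [ 7.02885137e-02 -9.97526369e-01 -8.17830342e-04] [0.1571186  1.05356984 0.05774745] [-3.61238557  1.52450509 13.60207102]
[252.19866531 306.64815369]
```

View pics/w3.png

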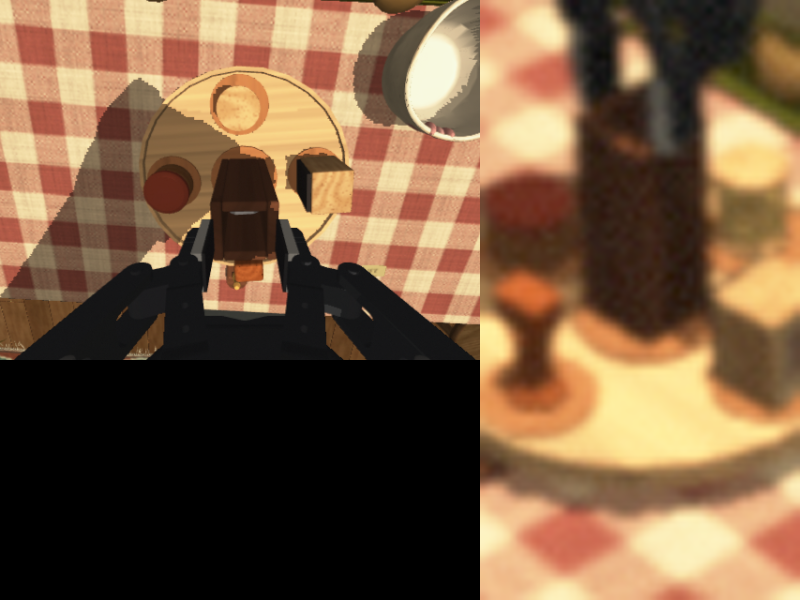

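The sleeve is seated and the stamp is near the front, seen in the wrist view at (245,270) behind the sleeve. I need larger crops to measure the residual angle.

```bash
python3 - <<'E'
from rig import viewer
import cv2,numpy as np
w=cv2.imread("pics/w3raw.png"); t=viewer.read_camera("top")[:,:,::-1]; cv2.imwrite("pics/t3raw.png",t); s=viewer.read_camera("scene")[:,:,::-1];cv2.imwrite("pics/s3raw.png",s)
r=lambda a,k:cv2.resize(a,None,fx=k,fy=k,interpolation=cv2.INTER_CUBIC)
o=np.zeros((600,800,3),np.uint8)
o[:280,:480]=r(w[60:130,220:340],4)     # scale 4, spool + part
o[300:,:400]=r(s[145:205,165:245],5)
o[300:,400:]=r(t[215:275,140:220],5)
o[:300,500:]=r(w[250:310,230:290],5)
cv2.imwrite("pics/c3.png",o)
E
```

```text
(no output)
```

View pics/c3.png

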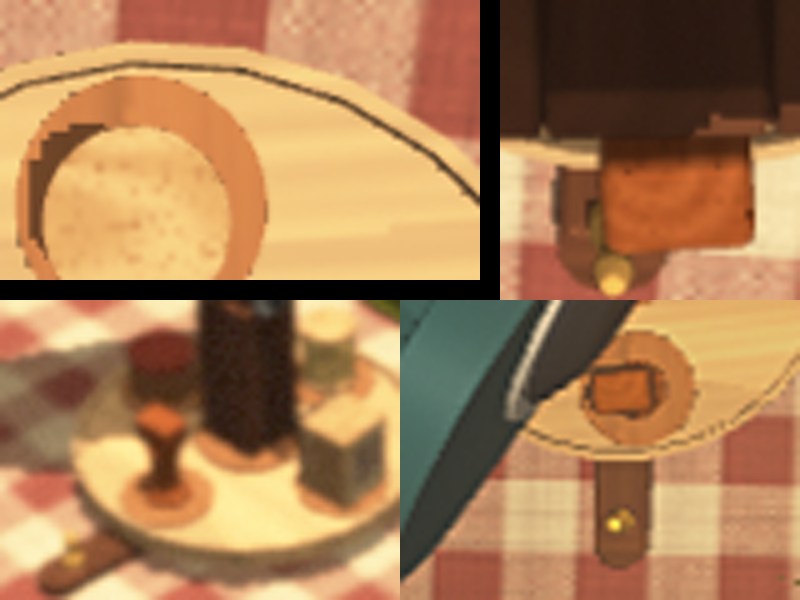

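```bash
python3 - <<'E'
from rig import viewer
from h import *
A=np.array([.5385,.0173]); d=lambda q:(np.linalg.norm(q-A).round(4),(np.degrees(np.arctan2(*(q-A)[::-1]))%360).round(2))
p=viewer.camera_params("top")
print("disc",d(ray(p,187.4,232.8,.028)[:2]),"head",d(ray(p,140+223/5,215+90/5,.082)[:2]))
print("pin",d(ray(p,140+214/5,215+224/5,.031)[:2]),"tip",d(ray(p,140+222.5/5,215+266/5,.012)[:2]))
w=dict(viewer.camera_params("wrist"));w['camera_from_world']=np.load("w3.npy")
q=d(ray(w,255.6,110.3,.028)[:2]);print("spool",q,"stamp->",q[1]+360-179.05)
f=lambda x,y,z:ray(w,230+(x-500)/5,250+y/5,z)[:2]
print("wrist head",d(f(678,193,.082)),"pin",d(f(614,271,.031)))
E
```

```text
disc (np.float64(0.0679), np.float64(187.6)) head (np.float64(0.0671), np.float64(188.3))
pin (np.float64(0.1275), np.float64(180.33)) tip (np.float64(0.1481), np.float64(181.01))
spool (np.float64(0.0692), np.float64(6.85)) stamp-> 187.8
wrist head (np.float64(0.0651), np.float64(188.16)) pin (np.float64(0.1248), np.float64(180.57))
```

Four readings agree: the stamp is at about 187.8° and the pointer at about 180.5°. The tray needs 7.3° more clockwise.

Request:
{"method": "arm_command", "body": {"series": [{"linear": [0,0,0],"rotation": [0,0,0.008],"hand": 1},{"linear": [0,0,0],"rotation": [0,0,0.014],"hand": 1},{"linear": [0,0,0],"rotation": [0,0,0.018],"hand": 1},{"linear": [0,0,0],"rotation": [0,0,0.0203],"hand": 1},{"linear": [0,0,0],"rotation": [0,0,0.0203],"hand": 1},{"linear": [0,0,0],"rotation": [0,0,0.0203],"hand": 1},{"linear": [0,0,0],"rotation": [0,0,0.0203],"hand": 1}]}}

```text
time: 12.02
ee_pos: [0.5385, 0.0173, 0.0913]
tool_rot: [[0.998, -0.056, -0.001], [-0.056, -0.998, 0.001], [-0.001, -0.001, -1.0]]
wrist_force: [-4.0, 1.9, 12.6]
opening: 0.0367
gripper_force: 62.6
```

```bash
python3 - <<'E'
from rig import viewer,env
import cv2,numpy as np
s=env.get_state();w4=viewer.camera_params("wrist")['camera_from_world'];np.save("w4.npy",w4)
w=viewer.read_camera("wrist")[:,:,::-1]; t=viewer.read_camera("top")[:,:,::-1]
print(s['ee_pos'],s['tool_rot'][:,1],s['wrist_force'],s['time'])
r=lambda a,k:cv2.resize(a,None,fx=k,fy=k,interpolation=cv2.INTER_CUBIC)
o=np.zeros((600,800,3),np.uint8)
o[:280,:480]=r(w[60:130,220:340],4)
o[300:,400:]=r(t[215:275,140:220],5)
o[:300,500:]=r(w[250:310,230:290],5)
o[320:590,20:380]=cv2.resize(t,(360,270))
cv2.imwrite("pics/c4.png",o)
E
```

```text
[0.53845607 0.01730988 0.0913209 ] [-5.56908922e-02 -9.98447579e-01 -9.78080101e-04] [-4.04391426  1.8680201  12.61730079] 12.025
```

View pics/c4.png

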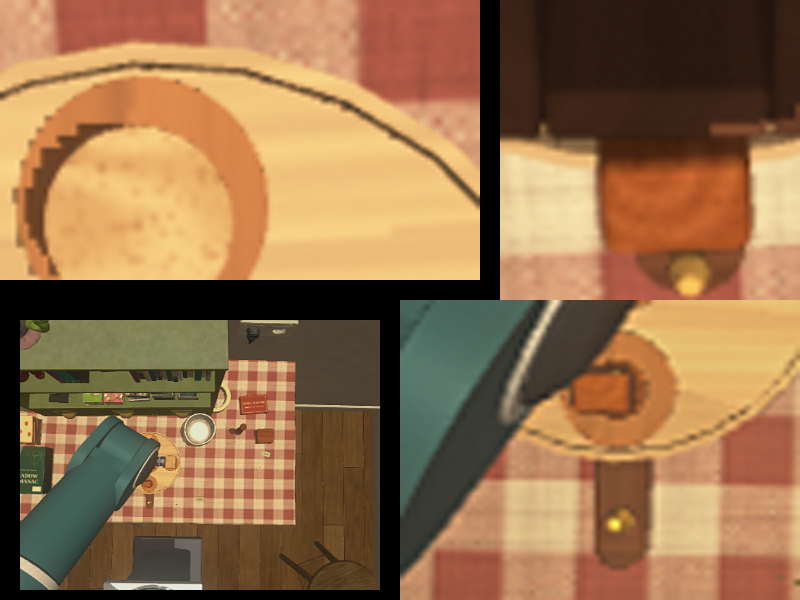

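```bash
python3 - <<'E'
from rig import viewer
from h import *
A=np.array([.5385,.0173]); d=lambda q:(np.linalg.norm(q-A).round(4),(np.degrees(np.arctan2(*(q-A)[::-1]))%360).round(2))
p=viewer.camera_params("top")
print("disc",d(ray(p,140+219/5,215+90/5,.028)[:2]),"head",d(ray(p,140+203/5,215+91/5,.082)[:2]))
w=dict(viewer.camera_params("wrist"));w['camera_from_world']=np.load("w4.npy")
q=d(ray(w,220+143/4,110.3,.028)[:2]);print("stamp from spool",q[1]+360-179.05)
f=lambda x,y,z:ray(w,230+(x-500)/5,250+y/5,z)[:2]
print("wrist head",d(f(675,195,.082)),"pin",d(f(688,272,.031)))
E
```

```text
disc (np.float64(0.0679), np.float64(180.76)) head (np.float64(0.067), np.float64(181.02))
stamp from spool 540.44
wrist head (np.float64(0.0653), np.float64(180.54)) pin (np.float64(0.125), np.float64(180.4))
```

The stamp is at about 180.6° and the pointer at about 180.4°, so they are in line. The sleeve is seated, gripped and at rest, so I'm handing in.

```bash
python3 -c "
from rig import env
print(abs(env.get_state()['joint_velocities']).max()); print(env.finish_job())"
```

```text
0.001397022197456728
the job is handed in; nothing more can be done
None
```

The job is handed in: the sleeve is seated and still gripped, and the hand stamp lines up with the pointer to within about half a degree by the camera measurements; the mug, wax seal and large block stamp were not touched.

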